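# Gauge the depth of the incense urn

## Task

A new liner is to be made for the brass incense urn. Take the depth gauge out of the red tray by its black knob, stand it flat across the urn's mouth, gently push its probe down until it touches the bottom, then press the yellow lever right down to lock the probe at that height. Leave the locked gauge standing on the urn with the probe still touching the bottom, and leave everything else alone.

Things in the scene. Friction and masses are not known exactly. Their poses are not given: they have to be found in the camera images.
- knob (a point): Black box-shaped knob on top of the gauge's probe, 18 (x) by 32 (y) by 22 (z) mm; this point is its centre. Axes are those of the gauge: x across the gauge (pinch the knob along x), y along the gauge's bridge towards its lever end, z up. Lifting the knob lifts the whole gauge (about 0.4 kg), hanging from the probe's upper stop. With the probe fully up the knob's centre is 111 mm above the bridge's underside; it comes down 1:1 with the probe.
- gauge_seat (a point): Centre of the underside of the depth gauge's steel bridge: a flat bar 32 (x) by 150 (y) by 12 (z) mm with a 26 mm high sleeve at its middle (22 by 30 mm) through which the probe, an 8 mm round steel rod, slides vertically. Axes as the knob. The gauge starts upright in the red tray.
- probe_tip (a point): Lower end of the probe rod. With the probe fully up it lies 1 mm above the bridge's underside.
- probe (a joint): How far the probe is pushed down through the bridge from its upper stop, 0 to 0.064 m. It slides with a steady friction of about 3 N and stays where it is left (its weight alone does not move it).
- lock_lever (a joint): Yellow lock lever on the bridge: 0 = raised (open; starts within 0.1), 0.60 rad = pressed down (shut, stop). It needs about 0.06 N m, rising to some 0.2 N m near the end, stays where it is left, and over the last part of its travel clamps the probe, which then no longer slides. It counts as locked above 0.55 rad.
- lever_end (a point): Free end of the yellow lever (40 mm long, 14 mm wide, 5 mm thick). It hinges about the gauge's x axis at 24 mm along +y from the probe's axis and 22 mm above the bridge's underside, and points to +y: rising 40 degrees when open, 6 degrees when shut, so its end swings outwards and down in an arc, from 55 mm along y and 48 mm above the underside to 64 mm and 26 mm.
- urn_rim (a point): Centre of the round mouth of the brass incense urn, at rim height (85 mm above the table). Mouth 100 mm inside, 116 mm outside diameter; the urn is fixed. Its flat bottom, a pad of hard dark silicone that gives about 1 mm per 10 N of pressing, lies at an unknown depth of 38 to 56 mm below the rim and is found by touch only.
There are look-alikes about, which are no part of the job. There is more than one size of the part that bears knob; the job needs the larger. Leave any pink look-alike of the part that bears urn_rim alone.

How it is judged (in metres and radians):
On the way, in this order (a step that is already met when the one before it is completed fails the run):
1. the gauge stands flat across the urn's mouth, lever still open (z of gauge_seat in the frame of urn_rim between -0.003 and 0.003 m and horizontal distance between gauge_seat and urn_rim below 0.022 m and angle between gauge_seat's own z axis and vertical below 0.06 rad and value of joint lock_lever below 0.25 rad), for 0.2 s.
2. the probe touches the urn's bottom, gauge flat on the rim and lever still open (all of step 1 and contact force between probe and urn above 0.5 N), for 0.15 s.
3. the lever is pressed down with the probe at the bottom (z of gauge_seat in the frame of urn_rim between -0.003 and 0.003 m and horizontal distance between gauge_seat and urn_rim below 0.022 m and angle between gauge_seat's own z axis and vertical below 0.06 rad and value of joint lock_lever above 0.55 rad and z of urn_pad_c0 in the frame of probe_tip above -0.0045 m), for 0.2 s.
At the end, for the whole second after the job is handed in: The gauge stands at rest on the urn's rim, untouched, flat (tilt under 0.06 rad, underside within 3 mm of rim height) and with its middle within 22 mm of the mouth's centre; the probe's tip is within 1.5 mm of the urn's bottom; the lock lever is above 0.55 rad (all of step 3 and linear speed of gauge below 0.01 m/s and angular speed of gauge below 0.1 rad/s).
It fails at once if the probe is pressed on the urn harder than 20 N (contact force between probe and urn above 20 N).
It fails at once if the gauge is knocked or pressed on the urn harder than 40 N (contact force between gauge and urn above 40 N).
It fails at once if the lever is shut while the probe's tip is more than 3 mm off the bottom (value of joint lock_lever above 0.45 rad and z of urn_pad_c0 in the frame of probe_tip below -0.006 m).
It fails at once if a bystander (jar, monk figurine, cups, candle, bud vase) is moved more than 20 mm (distance of any of jar, monk, cup_a, cup_b, candle, bud from where it was at the start of the episode above 0.02 m).
It also fails if it takes over 64 s, if anything falls off the work surface, if the arm or the gripper's body presses on something with over 40 N, if the wrist force passes 120 N, or if a joint passes its speed limit or range.

## Robot

A 7-joint arm with a two-finger parallel gripper is mounted at the origin on the work surface. World frame = base frame: x ahead of the robot, y to its left, z up, the work surface at z = 0. Lengths are in mm, angles in rad, forces in N, time in s.
With the tool pointing down it reaches from about 400 to 875 mm from the base axis. Payload 4.4 kg.
Tool frame: the origin (TCP) lies at the very end of the fingers, on their centre line; the grasp point (between the pads) lies 19 mm behind it; z points along the fingers, y is the direction in which the jaws open and shut (so a half turn about z gives the same grasp; the last joint's range is limited). The gripper opens to 85 mm and grips with 20 to 120 N. Pads are 22 mm wide; open, the fingers measure 114 mm over their backs; the gripper's body (76 mm by 85 mm) begins 54 mm behind the grasp point. The pads swing forward as they close: fully open they stand 13 mm farther back than shut.
Start: joints at [1.114, 0.628, 0.038, 1.517, -0.027, 0.996, -0.02], TCP at [247.631, -600.996, 231.313] pointing down, gripper open.
Joint ranges: [-3.06, 3.06], [-0.37, 2.12], [-1.25, 1.32], [0.18, 2.47], [-1.1, 4.24], [0.23, 1.98], [-2.94, 2.94]. Speed limits (rad/s): [2.57, 2.57, 3.14, 3.14, 3.14, 3.14, 3.14].

## Interface

Orientations are given as a unit quaternion [x, y, z, w].
In Python, from cell import * gives the robot as it stands.
- The arm moves only by the tool drive_tool, never from a script. Its argument "series" is a list of rows, each an object of numbers: "x", "y", "z": the shift along the tool's x, y, z in cm; "turn": the turn about the tool's z in rad. In form: [{"x": .., "y": .., "z": .., "turn": ..}, ...]. A call has 1 to 5 rows; each row is the pose to reach, as a shift and turn from the pose measured when the call began, along the tool's axes at that moment; what a row does not reach only later rows make up. A row lasts 1/12 s, in which the tool goes at most 41.7 mm and 7.16 degrees, less where a joint would pass 70% of its speed; a pose out of reach is approached as far as the arm can. A call with a gripper value outside its range is refused whole. "claw" is the finger opening in cm, from 0 to 8.54, set as the call begins (left out, the last holds). The fingers move at their own pace and stop on an object; the grip force is fixed at half the most. Time passes only in rows, so rows that repeat a pose let the fingers close. It gives the time, the measured TCP pose, the force and the opening at its end, in the units of the state.
- sense(): the state, without advancing time (a new reading comes with each control period).
- snapshot(name): name is "scene" or "side" or "wrist"; returns the picture (400x640x3 uint8, red, green, blue); there is no depth.
- get_calibration(name): a dict with "fx", "fy", "cx", "cy" (pixels), "R" (3x3) and "t" (3): a world point X has camera coordinates R X + t; the wrist camera has in their place "T_tool_cam" (4x4, takes a point from camera to tool coordinates, whose origin is the TCP and whose axes are the flange's). Camera axes: x right, y down, z forward; pixel columns grow to the right and rows downward; lengths in mm; the calibration is good to about 2 mm. A picture is of the moment at which its call begins: read the wrist's pose just before it. get_calibration takes no time and is no camera call.
- job_done(): hands the job in, once; it reports no verdict.
The state is a dict: "t": time; "joint_positions": joint angles; "dq": joint speeds; "joint_torque": joint torques, N m; "position": TCP position; "ee_rot": TCP orientation; "ft_force": force on the tool from outside, world axes, zero at the start; "moment": the same for the moment, N m; "gripper_width": finger opening in mm.
Only numpy, scipy, OpenCV 4.12 (cv2) and the standard library are available. Lean on these libraries where they do the work, as an engineer would, in place of code of your own. Each camera call takes 0.05 s, during which the arm holds its last target. There are 200 camera calls.

## Working session

There is one attempt and no reset: what is moved stays moved. The work goes in short steps, Python scripts to look and compute and a tool call to move; the robot and the scene stay as the last step left them, time stands still between calls to the robot, and variables do not carry over. Pictures are saved under pics/ and viewed, about 8 in all and at most 12, crops included, and the job is handed in when it is done.

Besides the shell and the picture viewer there is one more tool, called after "Emit:" by a JSON object that holds its "method" and its "body", one argument or row to a line. drive_tool: Moves the arm, as the interface text tells. Its arguments: {"type":"object","properties":{"series":{"type":"array"},"claw":{"type":"number"}},"required":["series"]}

```bash
mkdir -p pics; ls; python3 - <<'E'
from cell import *
import cv2,numpy as np
s=sense();print({k:np.round(v,3) for k,v in s.items()})
for n in("scene","side","wrist"):
    im=snapshot(n);cv2.imwrite(f"pics/{n}0.png",im[:,:,::-1]);print(n,get_calibration(n))
E
```

```text
pics
{'t': np.float64(0.0), 'joint_positions': array([ 1.114,  0.629,  0.038,  1.518, -0.027,  0.996, -0.02 ]), 'dq': array([-0.   ,  0.001,  0.   ,  0.001,  0.   , -0.001, -0.   ]), 'joint_torque': array([ 1.0000e-03, -5.6340e+01,  1.2260e+00, -1.9344e+01,  1.1000e-02,
        1.1000e-02, -0.0000e+00]), 'position': array([ 247.395, -600.413,  230.404]), 'ee_rot': array([ 0.981,  0.194, -0.   , -0.001]), 'ft_force': array([0.123, 0.726, 0.014]), 'moment': array([-0.037,  0.044, -0.02 ]), 'gripper_width': np.float64(85.518)}
scene {'fx': 434.4471747802859, 'fy': 434.4471747802859, 'cx': 324.6513746375689, 'cy': 198.3155868119694, 'R': array([[ 0.28605167,  0.95819513, -0.00604508],
       [ 0.63710183, -0.19489981, -0.7457314 ],
       [-0.71573438,  0.20946637, -0.66621929]]), 't': array([-132.66138557, -192.17077341, 1177.97317131])}
side {'fx': 435.6119009307005, 'fy': 435.6119009307005, 'cx': 315.6332202400377, 'cy': 192.74438831066328, 'R': array([[-0.69420862, -0.71977233,  0.00147499],
       [-0.56343981,  0.542151  , -0.62338421],
       [ 0.44789504, -0.43358976, -0.78191429]]), 't': array([318.34759545, 303.31006009, 723.44250404])}
wrist {'fx': 322.8667639428338, 'fy': 322.8667639428338, 'cx': 315.6504211101583, 'cy': 202.4940622645406, 'T_tool_cam': array([[-3.25751969e-04, -9.61012324e-01, -2.76505346e-01,
         7.04479719e+01],
       [ 9.99999504e-01, -5.73353275e-04,  8.14623512e-04,
         6.54408503e-01],
       [-9.41398480e-04, -2.76504943e-01,  9.61012034e-01,
        -1.43574516e+02],
       [ 0.00000000e+00,  0.00000000e+00,  0.00000000e+00,
         1.00000000e+00]])}
```

View pics/scene0.png

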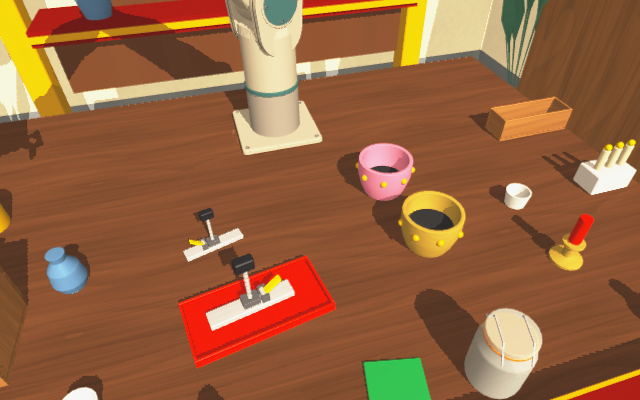

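View pics/side0.png

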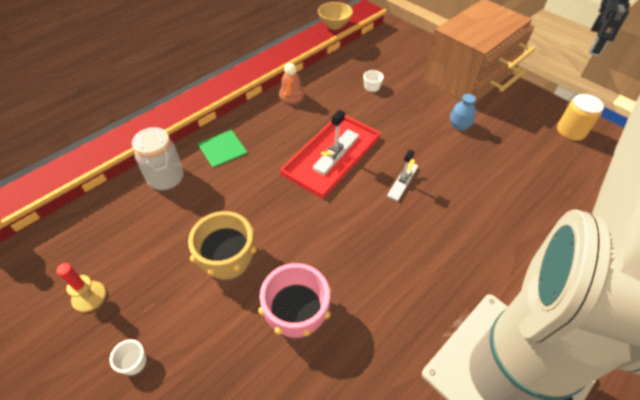

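Candidates for the gauge: large one in the red tray (scene 244,264 / side 338,118) and a small one on bare wood (scene 207,215 / side 409,155). The tray one is meant, being larger and in the red tray. Urns: brass (scene 433,212 / side 222,235) is the target, and the pink one (scene 385,165) is left alone.

```bash
cat > h.py <<'E'
from cell import *
import cv2,numpy as np
from scipy.optimize import least_squares
from scipy.spatial.transform import Rotation as Ro
def ray(n,uv,s=None):
    c=get_calibration(n);uv=np.atleast_2d(uv).astype(float)
    d=np.c_[(uv[:,0]-c['cx'])/c['fx'],(uv[:,1]-c['cy'])/c['fy'],np.ones(len(uv))]
    if n=="wrist":
        T=c['T_tool_cam'];R=Ro.from_quat(s['ee_rot']).as_matrix()
        return R@T[:3,3]+s['position'],d@(R@T[:3,:3]).T
    return -c['R'].T@c['t'],d@c['R']
def plane(n,uv,z,s=None):
    o,d=ray(n,uv,s);return o+d*((z-o[2])/d[:,2])[:,None]
def tri(rs):
    A=np.zeros((3,3));b=np.zeros(3)
    for o,d in rs:
        d=d[0]/np.linalg.norm(d[0]);P=np.eye(3)-np.outer(d,d);A+=P;b+=P@o
    x=np.linalg.solve(A,b);return x,[np.linalg.norm(np.cross(x-o,d[0]/np.linalg.norm(d[0]))) for o,d in rs]
def comp(m,box):
    x0,y0,x1,y1=box;k=np.zeros(m.shape,np.uint8);k[y0:y1,x0:x1]=m[y0:y1,x0:x1]
    cs,_=cv2.findContours(k,cv2.RETR_EXTERNAL,cv2.CHAIN_APPROX_NONE)
    return max(cs,key=cv2.contourArea)[:,0,:]
def fitc(P,r):
    return least_squares(lambda q:np.hypot(P[:,0]-q[0],P[:,1]-q[1])-r,P[:,:2].mean(0),loss='soft_l1')
E
python3 - <<'E'
from h import *
I={n:cv2.imread(f"pics/{n}0.png") for n in("scene","side")}
H={n:cv2.cvtColor(I[n],cv2.COLOR_BGR2HSV) for n in I}
kb={"scene":(228,250,262,277),"side":(328,108,350,127)}
rs=[]
for n in kb:
    m=(H[n][:,:,2]<60).astype(np.uint8)
    c=comp(m,kb[n]);x=(c.min(0)+c.max(0))/2;print(n,"knob px",x,c.min(0),c.max(0));rs.append(ray(n,x))
print("knob",tri(rs))
wb={"scene":(200,270,305,335),"side":(305,125,365,180)}
for n in wb:
    m=((H[n][:,:,1]<70)&(H[n][:,:,2]>150)).astype(np.uint8)
    c=comp(m,wb[n]);r=cv2.minAreaRect(c)
    P=plane(n,cv2.boxPoints(r),15);print(n,"bar",np.round(P[:,:2]).tolist(),P.mean(0).round(1))
ub={"scene":(395,185,470,260),"side":(185,205,260,282)}
for n in ub:
    m=((H[n][:,:,0]>15)&(H[n][:,:,0]<32)&(H[n][:,:,1]>130)&(H[n][:,:,2]>90)).astype(np.uint8)
    c=cv2.convexHull(comp(m,ub[n]))[:,0,:];yl=min(c[c[:,0].argmin(),1],c[c[:,0].argmax(),1])
    c=c[c[:,1]<=yl];P=plane(n,c,85);f=fitc(P,58);print(n,"urn",f.x,np.abs(f.fun).max(),len(c))
v=[cv2.resize(I["scene"][195:345,170:345],None,fx=2.2,fy=2.2),cv2.resize(I["side"][100:210,270:430],None,fx=2.4,fy=3)]
cv2.imwrite("pics/crop1.png",np.hstack([a[:330,:385] for a in v]))
E
```

```text
scene knob px [242.5 264. ] [232 254] [253 274]
side knob px [338. 118.] [333 112] [343 124]
knob (array([ 549.55634632, -156.77515756,  115.26726848]), [np.float64(1.3457794990685685), np.float64(1.345779499068498)])
scene bar [[549.0, -235.0], [517.0, -86.0], [556.0, -82.0], [585.0, -226.0]] [ 551.7 -157.    15. ]
side bar [[554.0, -79.0], [590.0, -234.0], [547.0, -229.0], [515.0, -77.0]] [ 551.6 -154.6   15. ]
scene urn [497.74242993 200.75079974] 0.6662242899189863 17
side urn [499.07014487 202.58951623] 2.477082475838735 17
```

View pics/crop1.png

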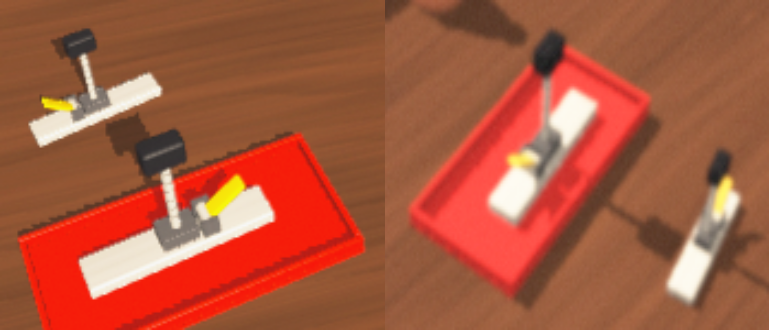

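The crop confirms it: the tray gauge (left crop 165,150) is clearly larger than the one on the wood. Knob at (550,-157,115), which matches 4 + 111 mm. The bar is about 151 mm long, its +y (lever end) at about 102° yaw. Urn at (498,201). Setting out.

Emit:
{"method": "drive_tool", "body": {
  "series": [
    {"x":3.3,"y":-2.2,"z":0,"turn":-0.12},
    {"x":6.6,"y":-4.4,"z":0,"turn":-0.24},
    {"x":10,"y":-6.6,"z":0,"turn":-0.36},
    {"x":13.4,"y":-8.8,"z":0,"turn":-0.48},
    {"x":16.7,"y":-11,"z":0,"turn":-0.6}
  ]
}}

```text
t: 0.57
position: [360.8, -433.3, 230.7]
ee_rot: [0.878, 0.478, 0.0, -0.001]
ft_force: [0.0, -0.1, -0.2]
gripper_width: 85.1
```

```bash
cat >> h.py <<'E'
def go(xyz,gx=None):
    """print shift in tool axes (cm) and turn so tool y is along world angle gx (deg, mod 180)"""
    s=sense();R=Ro.from_quat(s['ee_rot']).as_matrix()
    d=R.T@(np.array(xyz)-s['position'])/10
    a=np.degrees(np.arctan2(R[1,1],R[0,1]));t=0
    if gx is not None: t=-np.radians((gx-a+90)%180-90)
    print("t",round(s['t'],2),"pos",s['position'].round(1),"yaw",round(a,1),"F",s['ft_force'].round(1),"w",round(s['gripper_width'],1),"-> shift",d.round(2),"dist",round(np.linalg.norm(d),1),"turn",round(t,3),"q7",s['joint_positions'][6].round(2))
E
python3 -c "
from h import *
go((550,-157,215),11.8)"
```

```text
t 0.57 pos [ 360.8 -433.3  230.7] yaw -32.9 F [ 0.  -0.1 -0.2] w 85.1 -> shift [33.48  0.88  1.6 ] dist 33.5 turn -0.78 q7 0.17
```

Emit:
{"method": "drive_tool", "body": {
  "series": [
    {"x":4,"y":0.1,"z":0.2,"turn":-0.12},
    {"x":8,"y":0.2,"z":0.4,"turn":-0.24},
    {"x":12,"y":0.3,"z":0.6,"turn":-0.36},
    {"x":16,"y":0.4,"z":0.8,"turn":-0.48},
    {"x":20,"y":0.5,"z":1.0,"turn":-0.6}
  ]
}}

```text
t: 0.98
position: [474.2, -266.4, 220.8]
ee_rot: [0.696, 0.718, 0.0, -0.001]
ft_force: [1.5, -0.6, 0.0]
gripper_width: 85.6
```

```bash
python3 -c "
from h import *
go((550,-157,215),11.8)"
```

```text
t 0.98 pos [ 474.2 -266.4  220.8] yaw 1.8 F [ 1.5 -0.6  0. ] w 85.6 -> shift [10.69  7.92  0.59] dist 13.3 turn -0.174 q7 0.3
```

Emit:
{"method": "drive_tool", "body": {
  "series": [
    {"x":3.2,"y":2.4,"z":0.2,"turn":-0.08},
    {"x":6.0,"y":4.5,"z":0.4,"turn":-0.17},
    {"x":9,"y":6.6,"z":0.6,"turn":-0.17},
    {"x":10.7,"y":7.9,"z":0.6,"turn":-0.17},
    {"x":10.7,"y":7.9,"z":0.6,"turn":-0.17}
  ]
}}

```text
t: 1.4
position: [552.9, -150.2, 214.9]
ee_rot: [0.629, 0.777, 0.003, -0.001]
ft_force: [0.8, -0.0, -0.0]
gripper_width: 85.4
```

```bash
python3 -c "
from h import *
go((550,-157,130),11.8)
s=sense();im=snapshot('wrist');cv2.imwrite('pics/w1.png',im[:,:,::-1]);np.save('w1.npy',np.r_[s['position'],s['ee_rot']])
"
```

```text
t 1.4 pos [ 552.9 -150.2  214.9] yaw 12.0 F [ 0.8 -0.  -0. ] w 85.4 -> shift [-0.65 -0.45  8.48] dist 8.5 turn 0.004 q7 0.2
```

View pics/w1.png

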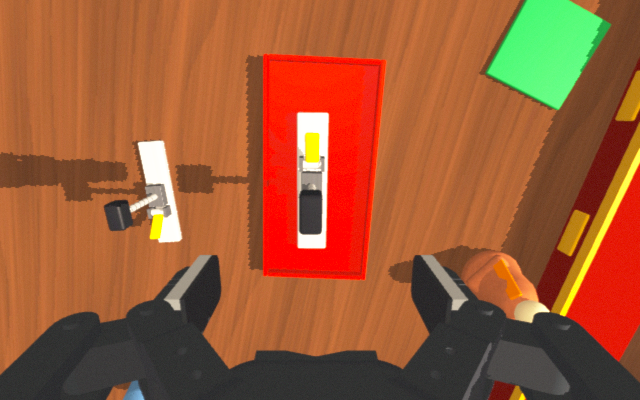

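Wrist view: gauge aligned with the image, knob at about (311,213), lever (312,148) towards tool +x; the monk figurine stands at right (500,285). I'll measure the knob and check clearance to the monk.

```bash
python3 -c "
from h import *
a=np.load('w1.npy');s=dict(position=a[:3],ee_rot=a[3:])
h=cv2.cvtColor(cv2.imread('pics/w1.png'),cv2.COLOR_BGR2HSV)
c=comp((h[:,:,2]<70).astype(np.uint8),(290,180,335,245));print(c.min(0),c.max(0))
T=plane('wrist',[c.min(0),c.max(0)],126,s);print('knob top span',T.round(1),T.mean(0).round(1))
m=((h[:,:,1]<60)&(h[:,:,2]>150)).astype(np.uint8);c=comp(m,(285,100,340,255));r=cv2.minAreaRect(c);print(r,plane('wrist',cv2.boxPoints(r),16,s).round(1))
for z in (0,60): print('monk',z,plane('wrist',[[470,290],[500,250]],z,s).round(0))
print('monkhead tri',tri([ray('side',[290,68]),ray('wrist',[530,316],s)]))
go((549,-157,105),11.8)
"
```

```text
[300 190] [320 233]
knob top span [[ 539.6 -140.2  126. ]
 [ 561.3 -170.4  126. ]] [ 550.5 -155.3  126. ]
((312.5, 180.0), (134.0, 29.0), 90.0) [[ 522.2  -88.2   16. ]
 [ 551.2  -82.1   16. ]
 [ 583.5 -226.7   16. ]
 [ 550.9 -233.6   16. ]]
monk 0 [[ 773. -253.    0.]
 [ 791. -194.    0.]]
monk 60 [[ 734. -225.   60.]
 [ 748. -175.   60.]]
monkhead tri (array([ 787.31638875, -228.00537179,   84.50339981]), [np.float64(1.5549835539183452), np.float64(1.5549835539183394)])
t 1.45 pos [ 551.1 -153.6  214.7] yaw 11.9 F [-0.1 -0.5 -0.1] w 85.6 -> shift [-0.32 -0.28 10.97] dist 11.0 turn 0.001 q7 0.21
```

Emit:
{"method": "drive_tool", "body": {
  "series": [
    {"x":-0.2,"y":-0.1,"z":3.5},
    {"x":-0.2,"y":-0.1,"z":7},
    {"x":-0.2,"y":-0.1,"z":10},
    {"x":-0.2,"y":-0.1,"z":11.6},
    {"x":-0.2,"y":-0.1,"z":11.6}
  ],
  "claw": 5
}}

```text
$.series[0]: bad value
```

Emit:
{"method": "drive_tool", "body": {
  "series": [
    {"z":0},
    {"z":0},
    {"z":0},
    {"z":0},
    {"z":0}
  ],
  "claw": 0
}}

```text
$.series[0]: bad value
```

Emit:
{"method": "drive_tool", "body": {
  "series": [
    {"z":0},
    {"z":0},
    {"z":0},
    {"z":0},
    {"z":0}
  ]
}}

```text
$.series[0]: bad value
```

```bash
python3 -c "
from h import *
go((550.5,-156,97),11.8)"
```

```text
t 1.45 pos [ 551.1 -153.6  214.7] yaw 11.9 F [-0.1 -0.5 -0.1] w 85.6 -> shift [-0.26 -0.11 11.77] dist 11.8 turn 0.001 q7 0.21
```

All four numbers are needed in each row.

Emit:
{"method": "drive_tool", "body": {
  "series": [
    {"x":-0.2,"y":-0.1,"z":3.5,"turn":0},
    {"x":-0.2,"y":-0.1,"z":7,"turn":0},
    {"x":-0.2,"y":-0.1,"z":10,"turn":0},
    {"x":-0.2,"y":-0.1,"z":11.7,"turn":0},
    {"x":-0.2,"y":-0.1,"z":11.7,"turn":0}
  ],
  "claw": 5
}}

```text
t: 1.87
position: [546.5, -156.7, 93.8]
ee_rot: [0.631, 0.776, -0.001, -0.005]
ft_force: [-1.1, 0.2, -0.5]
gripper_width: 50.0
```

```bash
python3 -c "
from h import *
go((550.5,-156,97),11.8)"
```

```text
t 1.87 pos [ 546.5 -156.7   93.8] yaw 11.8 F [-1.1  0.2 -0.5] w 50.0 -> shift [-0.01  0.41 -0.33] dist 0.5 turn -0.001 q7 0.14
```

Emit:
{"method": "drive_tool", "body": {
  "series": [
    {"x":0,"y":0.2,"z":-0.3,"turn":0},
    {"x":0,"y":0.3,"z":-0.3,"turn":0},
    {"x":0,"y":0.3,"z":-0.3,"turn":0}
  ]
}}

```text
t: 2.12
position: [550.7, -156.9, 98.3]
ee_rot: [0.631, 0.776, -0.001, -0.003]
ft_force: [0.6, 0.8, 0.2]
gripper_width: 50.2
```

```bash
python3 -c "
from h import *
go((550.5,-156,97),11.8)"
```

```text
t 2.12 pos [ 550.7 -156.9   98.3] yaw 11.7 F [0.6 0.8 0.2] w 50.2 -> shift [ 0.09 -0.    0.13] dist 0.2 turn -0.002 q7 0.14
```

Emit:
{"method": "drive_tool", "body": {
  "series": [
    {"x":0,"y":0,"z":0.1,"turn":0},
    {"x":0,"y":0,"z":0.1,"turn":0},
    {"x":0,"y":0,"z":0.1,"turn":0},
    {"x":0,"y":0,"z":0.1,"turn":0},
    {"x":0,"y":0,"z":0.1,"turn":0}
  ],
  "claw": 0
}}

```text
t: 2.53
position: [551.1, -157.2, 97.9]
ee_rot: [0.631, 0.775, -0.001, -0.002]
ft_force: [0.4, -1.2, 3.0]
gripper_width: 16.9
```

Emit:
{"method": "drive_tool", "body": {
  "series": [
    {"x":0,"y":0,"z":0,"turn":0},
    {"x":0,"y":0,"z":0,"turn":0},
    {"x":0,"y":0,"z":0,"turn":0},
    {"x":0,"y":0,"z":0,"turn":0}
  ]
}}

```text
t: 2.87
position: [551.1, -157.2, 97.9]
ee_rot: [0.631, 0.775, -0.001, -0.002]
ft_force: [-0.8, -1.1, 1.8]
gripper_width: 16.8
```

Emit:
{"method": "drive_tool", "body": {
  "series": [
    {"x":0,"y":0,"z":-1.5,"turn":0},
    {"x":0,"y":0,"z":-4,"turn":0},
    {"x":0,"y":0,"z":-7,"turn":0},
    {"x":0,"y":0,"z":-9.5,"turn":0},
    {"x":0,"y":0,"z":-11.5,"turn":0}
  ]
}}

```text
t: 3.28
position: [551.5, -157.2, 214.1]
ee_rot: [0.631, 0.776, -0.0, -0.003]
ft_force: [0.2, -0.8, -3.6]
gripper_width: 16.9
```

Emit:
{"method": "drive_tool", "body": {
  "series": [
    {"x":0,"y":0,"z":-2,"turn":0},
    {"x":0,"y":0,"z":-3.5,"turn":0},
    {"x":0,"y":0,"z":-4,"turn":0},
    {"x":0,"y":0,"z":-4,"turn":0},
    {"x":0,"y":0,"z":-4,"turn":0}
  ]
}}

```text
t: 3.7
position: [550.8, -157.2, 253.0]
ee_rot: [0.631, 0.776, -0.001, -0.004]
ft_force: [0.0, 0.5, -3.6]
gripper_width: 16.5
```

```bash
python3 -c "
from h import *
go((498.4,201.7,260))
cv2.imwrite('pics/s2.png',np.hstack([snapshot('scene')[100:360,150:480,::-1],snapshot('side')[60:320,170:480,::-1]]))"
```

```text
t 3.7 pos [ 550.8 -157.2  253. ] yaw 11.7 F [ 0.   0.5 -3.6] w 16.5 -> shift [36.21  2.16 -0.56] dist 36.3 turn 0 q7 0.23
```

View pics/s2.png

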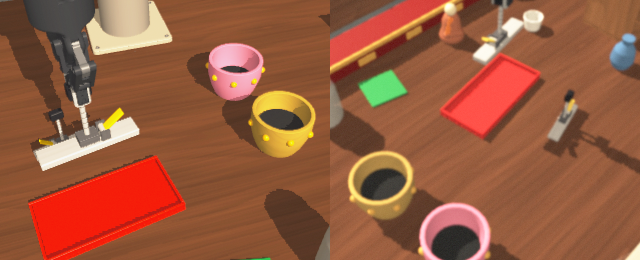

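The gauge hangs level from the gripper (scene crop 85,130), and the tray is empty. Moving towards the brass urn.

Emit:
{"method": "drive_tool", "body": {
  "series": [
    {"x":2,"y":0.1,"z":0,"turn":0},
    {"x":5.5,"y":0.3,"z":0,"turn":0},
    {"x":9,"y":0.5,"z":0,"turn":0},
    {"x":12.5,"y":0.7,"z":0,"turn":0},
    {"x":16,"y":0.9,"z":0,"turn":0}
  ]
}}

```text
t: 4.22
position: [525.7, 2.7, 251.9]
ee_rot: [0.631, 0.775, -0.002, -0.005]
ft_force: [0.4, -0.3, -2.3]
gripper_width: 16.9
```

Emit:
{"method": "drive_tool", "body": {
  "series": [
    {"x":3.5,"y":0.2,"z":0,"turn":0},
    {"x":7,"y":0.4,"z":0,"turn":0},
    {"x":10.5,"y":0.6,"z":0,"turn":0},
    {"x":13,"y":0.7,"z":0,"turn":0},
    {"x":14.5,"y":0.8,"z":0,"turn":0}
  ]
}}

```text
t: 4.63
position: [502.3, 150.6, 251.7]
ee_rot: [0.629, 0.777, -0.002, -0.007]
ft_force: [-0.3, -0.2, -4.6]
gripper_width: 16.8
```

```bash
python3 -c "
from h import *
go((498.4,201.7,195),11.7)
print('pink',plane('scene',[[386,160]],85),plane('side',[[295,287]],85))"
```

```text
t 4.63 pos [502.3 150.6 251.7] yaw 12.0 F [-0.3 -0.2 -4.6] w 16.8 -> shift [5.03 0.74 5.7 ] dist 7.6 turn 0.005 q7 -0.35
pink [[327.47334515 177.41378938  85.        ]] [[329.82618791 172.38810873  85.        ]]
```

Emit:
{"method": "drive_tool", "body": {
  "series": [
    {"x":2,"y":0.3,"z":1.5,"turn":0},
    {"x":4,"y":0.6,"z":3,"turn":0},
    {"x":5,"y":0.7,"z":4.5,"turn":0},
    {"x":5,"y":0.7,"z":5.5,"turn":0},
    {"x":5,"y":0.7,"z":5.5,"turn":0}
  ]
}}

```text
t: 5.05
position: [495.9, 200.3, 194.1]
ee_rot: [0.629, 0.778, -0.005, -0.008]
ft_force: [0.5, -0.5, -3.9]
gripper_width: 17.0
```

Emit:
{"method": "drive_tool", "body": {
  "series": [
    {"x":0,"y":0,"z":0,"turn":0},
    {"x":0,"y":0,"z":0,"turn":0}
  ]
}}

```text
t: 5.22
position: [496.0, 198.5, 193.8]
ee_rot: [0.63, 0.777, -0.006, -0.008]
ft_force: [0.7, -1.0, -3.7]
gripper_width: 17.0
```

```bash
python3 -c "
from h import *
go((498.4,201.7,195),11.7)
s=sense();w=snapshot('wrist')[:,:,::-1]
cv2.imwrite('pics/s3.png',np.hstack([snapshot('scene')[100:300,320:560,::-1],snapshot('side')[130:330,120:360,::-1],cv2.resize(w,(320,200))]))
print(np.ptp(Ro.from_quat(s['ee_rot']).as_matrix()[:,2]),Ro.from_quat(s['ee_rot']).as_matrix()[:,2].round(3))"
```

```text
t 5.22 pos [496.  198.5 193.8] yaw 12.0 F [ 0.7 -1.  -3.7] w 17.0 -> shift [ 0.26  0.3  -0.13] dist 0.4 turn 0.005 q7 -0.48
1.0007926233427331 [-0.019  0.001 -1.   ]
```

View pics/s3.png

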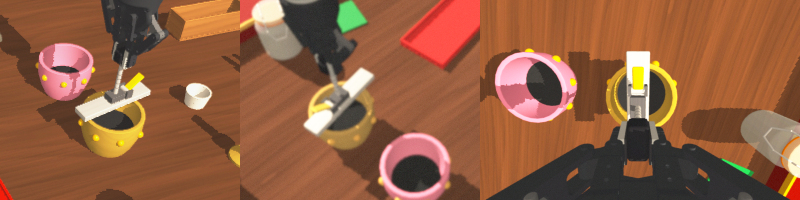

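Views show the gauge level just above the brass mouth, centred. Lowering gently.

Emit:
{"method": "drive_tool", "body": {
  "series": [
    {"x":0.2,"y":0.3,"z":0.3,"turn":0},
    {"x":0.2,"y":0.3,"z":0.6,"turn":0},
    {"x":0.2,"y":0.3,"z":0.8,"turn":0},
    {"x":0.2,"y":0.3,"z":1.0,"turn":0},
    {"x":0.2,"y":0.3,"z":1.0,"turn":0}
  ]
}}

```text
t: 5.78
position: [498.6, 201.9, 184.2]
ee_rot: [0.629, 0.777, -0.005, -0.008]
ft_force: [0.1, -0.0, -3.7]
gripper_width: 17.2
```

Emit:
{"method": "drive_tool", "body": {
  "series": [
    {"x":0,"y":0,"z":0.1,"turn":0},
    {"x":0,"y":0,"z":0.2,"turn":0},
    {"x":0,"y":0,"z":0.3,"turn":0},
    {"x":0,"y":0,"z":0.4,"turn":0},
    {"x":0,"y":0,"z":0.4,"turn":0}
  ]
}}

```text
t: 6.2
position: [498.4, 201.8, 180.0]
ee_rot: [0.629, 0.777, -0.005, -0.008]
ft_force: [0.7, -0.1, -2.9]
gripper_width: 17.4
```

Emit:
{"method": "drive_tool", "body": {
  "series": [
    {"x":0,"y":0,"z":0.1,"turn":0},
    {"x":0,"y":0,"z":0.2,"turn":0},
    {"x":0,"y":0,"z":0.3,"turn":0},
    {"x":0,"y":0,"z":0.4,"turn":0},
    {"x":0,"y":0,"z":0.4,"turn":0}
  ]
}}

```text
t: 6.62
position: [498.5, 202.1, 176.2]
ee_rot: [0.629, 0.777, -0.005, -0.008]
ft_force: [-0.4, 0.1, 2.4]
gripper_width: 16.8
```

Seated at TCP z about 179; force +2.4 N means the probe is sliding. Bottom expected at TCP 140–122.

Emit:
{"method": "drive_tool", "body": {
  "series": [
    {"x":0,"y":0,"z":0.3,"turn":0},
    {"x":0,"y":0,"z":0.7,"turn":0},
    {"x":0,"y":0,"z":1.1,"turn":0},
    {"x":0,"y":0,"z":1.5,"turn":0},
    {"x":0,"y":0,"z":1.5,"turn":0}
  ]
}}

```text
t: 7.03
position: [498.1, 202.0, 160.2]
ee_rot: [0.629, 0.777, -0.005, -0.008]
ft_force: [-0.1, -0.5, -2.1]
gripper_width: 17.1
```

Emit:
{"method": "drive_tool", "body": {
  "series": [
    {"x":0,"y":0,"z":0.4,"turn":0},
    {"x":0,"y":0,"z":0.8,"turn":0},
    {"x":0,"y":0,"z":1.2,"turn":0},
    {"x":0,"y":0,"z":1.4,"turn":0},
    {"x":0,"y":0,"z":1.5,"turn":0}
  ]
}}

```text
t: 7.45
position: [497.9, 202.0, 144.8]
ee_rot: [0.629, 0.777, -0.005, -0.008]
ft_force: [-0.6, 0.3, 2.6]
gripper_width: 17.1
```

```bash
python3 -c "
from h import *
go((498.4,201.7,140),11.7)
cv2.imwrite('pics/s4.png',np.hstack([snapshot('scene')[100:300,320:560,::-1],snapshot('side')[130:330,120:360,::-1]]))"
```

```text
t 7.45 pos [497.9 202.  144.8] yaw 12.0 F [-0.6  0.3  2.6] w 17.1 -> shift [-0.04  0.05  0.48] dist 0.5 turn 0.005 q7 -0.52
```

View pics/s4.png

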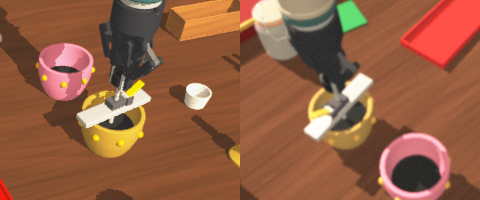

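Emit:
{"method": "drive_tool", "body": {
  "series": [
    {"x":0,"y":0,"z":0.1,"turn":0},
    {"x":0,"y":0,"z":0.2,"turn":0},
    {"x":0,"y":0,"z":0.3,"turn":0},
    {"x":0,"y":0,"z":0.3,"turn":0}
  ]
}}

```text
t: 7.88
position: [497.9, 202.0, 141.8]
ee_rot: [0.629, 0.777, -0.005, -0.008]
ft_force: [-0.7, 1.0, 0.4]
gripper_width: 17.2
```

Emit:
{"method": "drive_tool", "body": {
  "series": [
    {"x":0,"y":0,"z":0.05,"turn":0},
    {"x":0,"y":0,"z":0.1,"turn":0},
    {"x":0,"y":0,"z":0.15,"turn":0},
    {"x":0,"y":0,"z":0.15,"turn":0}
  ]
}}

```text
t: 8.22
position: [497.9, 202.0, 140.6]
ee_rot: [0.629, 0.777, -0.005, -0.008]
ft_force: [-0.6, 0.4, 5.1]
gripper_width: 17.1
```

Emit:
{"method": "drive_tool", "body": {
  "series": [
    {"x":0,"y":0,"z":0,"turn":0},
    {"x":0,"y":0,"z":0,"turn":0}
  ]
}}

```text
t: 8.38
position: [497.9, 202.0, 140.6]
ee_rot: [0.629, 0.777, -0.005, -0.008]
ft_force: [-0.7, 0.9, 3.0]
gripper_width: 17.0
```

Emit:
{"method": "drive_tool", "body": {
  "series": [
    {"x":0,"y":0,"z":0.04,"turn":0},
    {"x":0,"y":0,"z":0.08,"turn":0},
    {"x":0,"y":0,"z":0.08,"turn":0}
  ]
}}

```text
t: 8.63
position: [498.0, 202.0, 140.4]
ee_rot: [0.629, 0.777, -0.005, -0.007]
ft_force: [-2.2, -0.3, 8.0]
gripper_width: 17.1
```

Emit:
{"method": "drive_tool", "body": {
  "series": [
    {"x":0,"y":0,"z":0.05,"turn":0},
    {"x":0,"y":0,"z":0.05,"turn":0},
    {"x":0,"y":0,"z":0.05,"turn":0}
  ]
}}

```text
t: 8.88
position: [498.0, 202.0, 140.3]
ee_rot: [0.629, 0.777, -0.005, -0.007]
ft_force: [-1.4, -1.7, 7.2]
gripper_width: 17.2
```

Emit:
{"method": "drive_tool", "body": {
  "series": [
    {"x":0,"y":0,"z":0.05,"turn":0},
    {"x":0,"y":0,"z":0.05,"turn":0},
    {"x":0,"y":0,"z":0.05,"turn":0}
  ]
}}

```text
t: 9.13
position: [497.9, 202.0, 140.3]
ee_rot: [0.629, 0.777, -0.005, -0.007]
ft_force: [-1.8, -0.9, 7.1]
gripper_width: 17.0
```

Emit:
{"method": "drive_tool", "body": {
  "series": [
    {"x":0,"y":0,"z":0.05,"turn":0},
    {"x":0,"y":0,"z":0.09,"turn":0},
    {"x":0,"y":0,"z":0.09,"turn":0},
    {"x":0,"y":0,"z":0.09,"turn":0}
  ]
}}

```text
t: 9.47
position: [498.0, 202.0, 140.2]
ee_rot: [0.629, 0.777, -0.005, -0.007]
ft_force: [-1.8, -1.5, 9.0]
gripper_width: 17.0
```

Touch confirmed: force rises with pushing (9 N) and the knob no longer moves. Release and rise.

Emit:
{"method": "drive_tool", "body": {
  "series": [
    {"x":0,"y":0,"z":0.03,"turn":0},
    {"x":0,"y":0,"z":0.03,"turn":0},
    {"x":0,"y":0,"z":0.03,"turn":0},
    {"x":0,"y":0,"z":0.03,"turn":0},
    {"x":0,"y":0,"z":0.03,"turn":0}
  ],
  "claw": 5
}}

```text
t: 9.88
position: [497.9, 202.0, 139.6]
ee_rot: [0.629, 0.777, -0.005, -0.007]
ft_force: [-0.2, 0.7, 0.1]
gripper_width: 50.1
```

Emit:
{"method": "drive_tool", "body": {
  "series": [
    {"x":0,"y":0,"z":-0.5,"turn":0},
    {"x":0,"y":0,"z":-2,"turn":0},
    {"x":0,"y":0,"z":-4,"turn":0},
    {"x":0,"y":0,"z":-6,"turn":0},
    {"x":0,"y":0,"z":-6,"turn":0}
  ]
}}

```text
t: 10.3
position: [501.1, 203.2, 203.2]
ee_rot: [0.629, 0.777, -0.002, -0.006]
ft_force: [0.6, 0.7, 1.2]
gripper_width: 49.9
```

```bash
python3 -c "
from h import *
a=np.radians(101.9)
go((498+55*np.cos(a),202+55*np.sin(a),160),11.9)
s=sense();w=snapshot('wrist')[:,:,::-1];np.save('w5.npy',np.r_[s['position'],s['ee_rot']]);cv2.imwrite('pics/w5r.png',w)
cv2.imwrite('pics/s5.png',np.hstack([snapshot('scene')[100:300,320:560,::-1],snapshot('side')[130:330,120:360,::-1],cv2.resize(w,(320,200))]))"
```

```text
t 10.3 pos [501.1 203.2 203.2] yaw 12.0 F [0.6 0.7 1.2] w 49.9 -> shift [ 5.41 -0.28  4.36] dist 7.0 turn 0.002 q7 -0.48
```

View pics/s5.png

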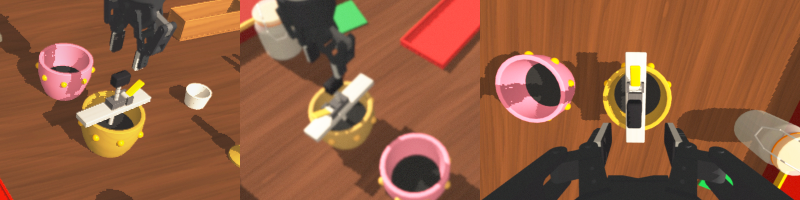

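Gauge stands flat and centred with the probe down (wrist panel: lever at about (635,77), knob behind it). Close fingers, go over the lever's end.

Emit:
{"method": "drive_tool", "body": {
  "series": [
    {"x":1.8,"y":-0.1,"z":0,"turn":0},
    {"x":3.5,"y":-0.2,"z":0,"turn":0},
    {"x":5.2,"y":-0.3,"z":0.5,"turn":0},
    {"x":5.2,"y":-0.3,"z":1.5,"turn":0},
    {"x":5.2,"y":-0.3,"z":2.5,"turn":0}
  ],
  "claw": 0
}}

```text
t: 10.87
position: [483.8, 252.3, 173.5]
ee_rot: [0.629, 0.778, -0.005, -0.007]
ft_force: [0.6, 0.0, -0.8]
gripper_width: 0.1
```

Emit:
{"method": "drive_tool", "body": {
  "series": [
    {"x":0,"y":0,"z":0,"turn":0},
    {"x":0,"y":0,"z":0,"turn":0},
    {"x":0,"y":0,"z":0,"turn":0}
  ]
}}

```text
t: 11.12
position: [484.0, 251.0, 173.0]
ee_rot: [0.629, 0.777, -0.006, -0.007]
ft_force: [0.2, 0.4, 0.3]
gripper_width: -0.3
```

```bash
python3 -c "
from h import *
a=np.radians(101.9)
for y in (52,55): go((498+y*np.cos(a),202+y*np.sin(a),140),11.9)
s=np.load('w5.npy');S=dict(position=s[:3],ee_rot=s[3:])
h=cv2.cvtColor(cv2.imread('pics/w5r.png'),cv2.COLOR_BGR2HSV)
c=comp(((h[:,:,0]>24)&(h[:,:,0]<35)&(h[:,:,1]>150)).astype(np.uint8),(295,115,325,185));print(c.min(0),c.max(0))
P=plane('wrist',[[(c[:,0].min()+c[:,0].max())/2,c[:,1].min()]],134,S)[0];d=P[:2]-[498,202]
print('lever end',P,'along y',d@[np.cos(a),np.sin(a)],'along x',d@[np.sin(a),-np.cos(a)])
k=comp((h[:,:,2]<60).astype(np.uint8),(295,180,328,255));print('knob px',k.min(0),k.max(0))
m=[[(k[:,0].min()+k[:,0].max())/2,(k[:,1].min()+k[:,1].max())/2]]
for z in(168,190):print(z,plane('wrist',m,z,S))
"
```

```text
t 11.12 pos [484. 251. 173.] yaw 12.0 F [0.2 0.4 0.3] w -0.3 -> shift [0.1  0.42 3.29] dist 3.3 turn 0.002 q7 -0.59
t 11.12 pos [484. 251. 173.] yaw 12.0 F [0.2 0.4 0.3] w -0.3 -> shift [0.4  0.42 3.29] dist 3.3 turn 0.002 q7 -0.59
[301 131] [320 172]
lever end [485.88043791 257.77613623 134.        ] along y 57.076554883976605 along x -0.3578276606496385
knob px [295 199] [322 254]
168 [[496.39807693 205.69816986 168.        ]]
190 [[495.48120012 213.66010556 190.        ]]
```

Emit:
{"method": "drive_tool", "body": {
  "series": [
    {"x":0.3,"y":0.4,"z":0.7,"turn":0},
    {"x":0.3,"y":0.4,"z":1.6,"turn":0},
    {"x":0.3,"y":0.4,"z":2.5,"turn":0},
    {"x":0.3,"y":0.4,"z":3.2,"turn":0},
    {"x":0.3,"y":0.4,"z":3.2,"turn":0}
  ]
}}

```text
t: 11.53
position: [485.5, 253.9, 139.0]
ee_rot: [0.629, 0.777, -0.008, -0.008]
ft_force: [0.1, -0.8, -0.6]
gripper_width: 0.1
```

Emit:
{"method": "drive_tool", "body": {
  "series": [
    {"x":0,"y":0,"z":0.1,"turn":0},
    {"x":0,"y":0,"z":0.3,"turn":0},
    {"x":0,"y":0,"z":0.5,"turn":0},
    {"x":0,"y":0,"z":0.7,"turn":0},
    {"x":0,"y":0,"z":0.7,"turn":0}
  ]
}}

```text
t: 11.95
position: [485.5, 254.2, 132.0]
ee_rot: [0.629, 0.777, -0.008, -0.008]
ft_force: [-0.7, -0.4, 1.0]
gripper_width: 0.0
```

Emit:
{"method": "drive_tool", "body": {
  "series": [
    {"x":0,"y":0,"z":0.2,"turn":0},
    {"x":0,"y":0,"z":0.4,"turn":0},
    {"x":0,"y":0,"z":0.6,"turn":0},
    {"x":0,"y":0,"z":0.6,"turn":0}
  ]
}}

```text
t: 12.28
position: [485.4, 254.9, 126.0]
ee_rot: [0.629, 0.777, -0.007, -0.008]
ft_force: [0.1, 1.6, 2.3]
gripper_width: 0.4
```

```bash
python3 -c "
from h import *
a=np.radians(101.9)
go((498+54*np.cos(a),202+54*np.sin(a),116),11.9)"
```

```text
t 12.28 pos [485.4 254.9 126. ] yaw 12.1 F [0.1 1.6 2.3] w 0.4 -> shift [-0.04  0.16  0.99] dist 1.0 turn 0.003 q7 -0.62
```

Emit:
{"method": "drive_tool", "body": {
  "series": [
    {"x":0,"y":0,"z":0.2,"turn":0},
    {"x":0,"y":0,"z":0.4,"turn":0},
    {"x":0,"y":0,"z":0.6,"turn":0},
    {"x":0,"y":0,"z":0.8,"turn":0},
    {"x":0,"y":0,"z":0.8,"turn":0}
  ]
}}

```text
t: 12.7
position: [485.0, 254.0, 117.3]
ee_rot: [0.629, 0.777, -0.008, -0.008]
ft_force: [-0.6, 0.9, -0.0]
gripper_width: 0.2
```

Emit:
{"method": "drive_tool", "body": {
  "series": [
    {"x":0,"y":0,"z":0.1,"turn":0},
    {"x":0,"y":0,"z":0.2,"turn":0},
    {"x":0,"y":0,"z":0.3,"turn":0},
    {"x":0,"y":0,"z":0.3,"turn":0}
  ]
}}

```text
t: 13.03
position: [484.9, 253.7, 114.0]
ee_rot: [0.629, 0.777, -0.008, -0.008]
ft_force: [0.5, -0.1, 0.1]
gripper_width: 0.1
```

Emit:
{"method": "drive_tool", "body": {
  "series": [
    {"x":0,"y":0,"z":0.08,"turn":0},
    {"x":0,"y":0,"z":0.15,"turn":0},
    {"x":0,"y":0,"z":0.15,"turn":0}
  ]
}}

```text
t: 13.28
position: [485.0, 253.9, 112.9]
ee_rot: [0.629, 0.777, -0.008, -0.008]
ft_force: [-0.3, -0.2, 4.1]
gripper_width: -0.1
```

```bash
python3 -c "
from h import *
print(sense()['ft_force'],sense()['position'])
cv2.imwrite('pics/s6.png',np.hstack([cv2.resize(snapshot('scene')[150:270,360:520,::-1],None,fx=2.5,fy=2.5,interpolation=2),cv2.resize(snapshot('wrist')[0:240,220:460,::-1],(300,300))]))"
```

```text
[-0.34692996 -0.2134919   4.08643736] [484.9752778  253.86028218 112.93954399]
```

View pics/s6.png

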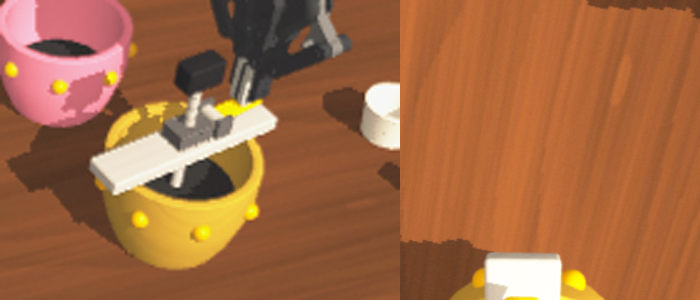

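Lever (crop 240,105) is almost flat under the fingers, and the gauge is still flat. Press on to the stop in small steps.

Emit:
{"method": "drive_tool", "body": {
  "series": [
    {"x":0,"y":0,"z":0.08,"turn":0},
    {"x":0,"y":0,"z":0.12,"turn":0},
    {"x":0,"y":0,"z":0.12,"turn":0}
  ]
}}

```text
t: 13.63
position: [485.1, 254.0, 112.6]
ee_rot: [0.629, 0.777, -0.008, -0.008]
ft_force: [-1.4, 0.3, 9.6]
gripper_width: 0.1
```

Emit:
{"method": "drive_tool", "body": {
  "series": [
    {"x":0,"y":0,"z":0.08,"turn":0},
    {"x":0,"y":0,"z":0.12,"turn":0},
    {"x":0,"y":0,"z":0.12,"turn":0}
  ]
}}

```text
t: 13.88
position: [485.1, 254.0, 112.5]
ee_rot: [0.629, 0.777, -0.008, -0.007]
ft_force: [-2.0, -0.2, 10.7]
gripper_width: 0.5
```

Emit:
{"method": "drive_tool", "body": {
  "series": [
    {"x":0,"y":0,"z":0.1,"turn":0},
    {"x":0,"y":0,"z":0.17,"turn":0},
    {"x":0,"y":0,"z":0.17,"turn":0},
    {"x":0,"y":0,"z":0.17,"turn":0}
  ]
}}

```text
t: 14.22
position: [485.1, 254.2, 112.4]
ee_rot: [0.629, 0.777, -0.007, -0.007]
ft_force: [-2.5, -1.5, 15.2]
gripper_width: 0.1
```

Emit:
{"method": "drive_tool", "body": {
  "series": [
    {"x":0,"y":0,"z":-0.3,"turn":0},
    {"x":0,"y":0,"z":-1.5,"turn":0},
    {"x":0,"y":0,"z":-4,"turn":0},
    {"x":0,"y":0,"z":-7,"turn":0},
    {"x":0,"y":0,"z":-10,"turn":0}
  ]
}}

```text
t: 14.63
position: [486.3, 253.6, 212.6]
ee_rot: [0.629, 0.777, -0.009, -0.007]
ft_force: [1.3, -0.5, 0.6]
gripper_width: 0.3
```

Emit:
{"method": "drive_tool", "body": {
  "series": [
    {"x":-3,"y":0,"z":-2,"turn":0},
    {"x":-5,"y":0,"z":-4,"turn":0},
    {"x":-5,"y":0,"z":-4,"turn":0},
    {"x":-5,"y":0,"z":-4,"turn":0},
    {"x":-5,"y":0,"z":-4,"turn":0}
  ]
}}

```text
t: 15.05
position: [496.9, 204.9, 251.9]
ee_rot: [0.629, 0.777, -0.009, -0.008]
ft_force: [-0.4, 0.6, -1.0]
gripper_width: 0.0
```

```bash
python3 - <<'E'
from h import *
go((498,202,250))
s=sense();w=snapshot('wrist')[:,:,::-1];S=snapshot('scene')[:,:,::-1];D=snapshot('side')[:,:,::-1]
cv2.imwrite('pics/s7.png',np.hstack([cv2.resize(S[150:270,360:520],(400,300),interpolation=2),cv2.resize(D[180:300,150:310],(400,300),interpolation=2)]))
h=cv2.cvtColor(np.ascontiguousarray(w),cv2.COLOR_BGR2HSV)
c=comp(((h[:,:,1]<60)&(h[:,:,2]>150)).astype(np.uint8),(240,30,400,330));r=cv2.minAreaRect(c);P=plane('wrist',cv2.boxPoints(r),97,s);print('bar',P.round(1).tolist(),P.mean(0).round(1))
rs=[]
for n,I,b in(("scene",S,(425,165,460,190)),("side",D,(205,185,250,240))):
    hh=cv2.cvtColor(np.ascontiguousarray(I),cv2.COLOR_BGR2HSV)
    k=comp((hh[:,:,2]<55).astype(np.uint8),b);print(n,k.min(0),k.max(0));rs.append(ray(n,(k.min(0)+k.max(0))/2))
print('knob',tri(rs))
E
```

```text
t 15.05 pos [496.9 204.9 251.9] yaw 12.1 F [-0.4  0.6 -1. ] w 0.0 -> shift [-0.31  0.05  0.19] dist 0.4 turn 0 q7 -0.45
bar [[466.9, 270.9, 97.0], [496.4, 277.2, 97.0], [527.8, 141.9, 97.0], [494.4, 134.4, 97.0]] [496.4 206.1  97. ]
scene [430 171] [448 186]
side [207 206] [221 223]
knob (array([493.82780719, 202.48759982, 157.78095364]), [np.float64(1.1176104267876945), np.float64(1.1176104267877487)])
```

View pics/s7.png

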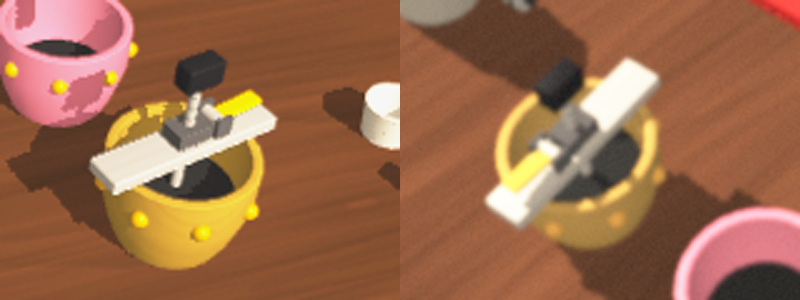

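The gauge is flat on the rim, the lever lies flat (shut), and the knob height of about 158 mm fits a bottom about 38 mm down. Handing in.

```bash
python3 -c "
from cell import *
print(job_done())"
```

```text
the job is handed in; nothing more can be done
None
```

I took the large gauge out of the red tray by its knob, stood it across the brass urn and pushed the probe down until it touched the bottom. I then let go, pressed the lever down to its stop, moved the arm clear and handed the job in at about 15 s. `job_done()` gave no verdict, so the result rests on my own checks.

- **Probe touch:** the push force rose from about 3 N of sliding friction to 9 N while the knob stopped moving. That happened at a depth of about 38 mm.
- **Lever stop:** the fingers stopped moving at 112.4 mm height while the force rose to 15 N. The expected stop was about 113 mm. In the last pictures the lever lies shut.
- **Gauge:** it stands flat and the arm is clear of it. By the pictures its middle is about 5 mm from the mouth's centre, against the 22 mm limit.
- **Knob height:** it measured 158 mm, which fits the probe still being at the bottom.
- **Uncertain:** force readings wandered by 1–3 N while the probe slid, and one read −2 N. The 38 mm depth is right at the shallow end of the stated 38–56 mm range.
- **Not measured:** I did not read the lever angle or the gap at the probe tip directly. I also did not measure the bystanders again, but the arm touched nothing else that I could see.

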